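# Shut the seed caddy and lock its carry handle upright

### The job

Get the green seed-tray caddy ready to carry. First press its half-open lid down until it is fully home, then swing the folded carry handle up past its catch until it stands upright against its end stop, and let go. The lid must stay shut, the caddy should stay upright roughly where it stands, and the pot, jar, trowel and screwdriver should be left alone.

Things in the scene. Friction and masses are not known exactly. Their poses are not given: they have to be found in the camera images.
- caddy: Green plastic seed-tray caddy standing loose on the bench, about 5 kg: a box 180 mm (its x) by 240 mm (its y) by 85 mm high. Origin: centre of its underside; z up. The lid is hinged along the top of its -x side and its free edge is at +x; the folded handle leans out over the -x side. A shut sliding door on the +x face is not part of the job.
- lid (a joint): Lid hinge angle in rad: 0 is fully shut, where it snaps home; it starts part open (0.14 to 0.24). Hinge line at caddy x = -90 mm, z = 85 mm, parallel to caddy y. The hinge is stiff (the lid stays where it is left); pressing near the free edge takes about 2 N at first and about 6 N to pass a catch at about 0.03 rad, after which it snaps to 0.
- lid_press (a point): Point on top of the flat green lid (182 x 244 x 6 mm, with a raised centre panel 2 mm higher), on its middle line 165 mm from the hinge line, 17 mm short of the free edge: a place to press. With the lid shut it lies 75 mm to +x of the caddy's origin and 93 mm above the caddy's underside (the surface there is about 2 mm lower).
- handle (a joint): Handle hinge angle in rad: 0 is folded (arms pointing 0.40 rad above level towards caddy -x), 1.171 is upright against the end stop. It starts between 0.05 and 0.35. The hinge is stiff enough to stay where it is left; a sprung catch starts to resist at about 0.85 rad, is passed at about 1.02 rad and then drives the handle on to the stop. Pushing at the bar takes 2 to 6 N.
- handle_bar (a point): Middle of the carry handle's bar: a steel-wire bail, arms 8 mm thick at caddy y = +-131 mm, bar 262 mm wide parallel to caddy y, its middle 130 mm a black round grip 18 mm in diameter. The point is on the bar's centre line, 120 mm from the hinge line. As the angle grows it rises and moves towards caddy +x.
- handle_hinge (a point): Middle of the handle's hinge line: above the caddy's origin, 70 mm over its underside, parallel to caddy y (axis +y, right-handed: the bar swings from -x up to +z).
- pot: Bystander: terracotta pot, 110 mm across, 100 mm high; origin at the centre of its underside.
- jar: Bystander: clear glass jar with a steel twist cap, 74 mm across, 120 mm high; origin at the centre of its underside.
- trowel: Bystander: trowel lying on the bench, about 290 mm long, wooden handle to its -x, steel blade to its +x.
- screwdriver: Bystander: orange-handled screwdriver lying on the bench, 210 mm long, along its x.

How it is judged (in metres and radians):
On the way, in this order (a step that is already met when the one before it is completed fails the run):
1. the lid is pressed fully home (value of joint lid below 0.015 rad), for 0.2 s.
2. with the lid shut, the handle is swung upright to its end stop (value of joint lid below 0.015 rad and value of joint handle above 1.13 rad), for 0.2 s.
At the end, for the whole second after the job is handed in: The lid is shut (lid angle under 0.015 rad), the handle is upright at its stop (angle over 1.13 rad), and the caddy stands level (within 0.05 rad), at rest, within 50 mm of where it began (all of step 2 and angle between caddy's own z axis and vertical below 0.05 rad and distance of caddy from where it was at the start of the episode below 0.05 m and linear speed of caddy below 0.02 m/s); the robot touches nothing.
It fails at once if the caddy is shoved more than 50 mm (distance of caddy from where it was at the start of the episode above 0.05 m).
It fails at once if the caddy is tipped more than 0.25 rad (angle between caddy's own z axis and vertical above 0.25 rad).
It fails at once if the pot, jar, trowel or screwdriver is moved more than 30 mm (distance of any of pot, jar, trowel, screwdriver from where it was at the start of the episode above 0.03 m).
It also fails if it takes over 48 s, if anything falls off the work surface, if the arm or the gripper's body presses on something with over 40 N, if the wrist force passes 120 N, or if a joint passes its speed limit or range.

### The arm

A 6-joint arm with a two-finger parallel gripper is mounted at the origin on the work surface. World frame = base frame: x ahead of the robot, y to its left, z up, the work surface at z = 0. Lengths are in m, angles in degrees, forces in N, time in s.
With the tool pointing down it reaches from about 0.375 to 0.75 m from the base axis. Payload 9 kg.
Tool frame: the origin (TCP) lies where the fingers leave the gripper's body, on its centre line; the fingertips stand 73 mm ahead of it and the grasp point (between the pads) lies 54 mm ahead of it (robot.tip_reach is the distance from the TCP to the fingertips, in m); z points along the fingers, y is the line along which they close (so a half turn about z gives the same grasp; the last joint's range is limited). The gripper opens to 85 mm and grips with 20 to 120 N. Pads are 22 mm wide; open, the fingers measure 114 mm over their backs; the gripper's body (76 mm by 85 mm) begins 54 mm behind the grasp point. The pads swing forward as they close: fully open they stand 13 mm farther back than shut.
Start: joints at [58.23, 5.964, 5.575, 89.605, 0, 77.527], TCP at [0.198, 0.566, 0.304] pointing down, gripper open.
Joint ranges: [-171.21, 171.21], [-48.23, 106.86], [-62.78, 66.21], [-105.2, 120.99], [-86.42, 89.51], [-180, 180]. Speed limits (degrees/s): [127.2, 127.2, 147.25, 180, 180, 180].

### API

Orientations are given as [roll, pitch, yaw] about the fixed x, y, z axes, in that order (R = Rz(yaw) Ry(pitch) Rx(roll)).
In Python, from plant import robot gives the robot as it stands. Calls block until the motion is done:
- robot.move_pose(position, orientation): joint-space move of the TCP to a pose.
- robot.line_to(position, vel=0.15, rotation=None, guard=None): straight line of the TCP; rotation=None keeps the orientation; vel is the mean speed in m/s. With guard (N) it stops when the force on the tool has changed by that much, and returns True; else False.
- robot.goto_joints(angles): joint-space move.
- robot.set_gripper(opening): finger opening in m; the grip force is fixed at half the most; returns when the fingers have stopped.
- robot.pause(seconds).
- robot.ik(position, orientation): joint angles nearest the present ones, or None.
- robot.observe(): the state.
- robot.grab_frame(name): name is "side" or "top"; returns the picture (384x512x3 uint8, blue, green, red); there is no depth.
- robot.get_calibration(name): a dict with "vertical_fov" (degrees; the focal length in pixels is half the picture's height over the tangent of half this angle, whatever the lens; pixels are square), "cx", "cy" (the principal point, pixels), "k1" (the pictures are not rectified: a ray, as slopes to the right and down, at radius r is drawn at 1 + k1 r^2 times it, then the intrinsics apply), "rvec" (rotation vector, rad) and "tvec" (3), from world to camera coordinates, as OpenCV has them. Camera axes: x right, y down, z forward; pixel columns grow to the right and rows downward; lengths in m; the calibration is good to about 2 mm. A picture is of the moment at which its call begins. get_calibration takes no time and is no camera call.
A pose or a line that the arm cannot do raises robot.IKError and nothing moves.
- robot.job_done(): hands the job in; it is judged then, once.
The state is a dict: "time": time; "q": joint angles; "qvel": joint speeds; "joint_torque": joint torques, N m; "tool_pos": TCP position; "tcp_rot": TCP orientation; "ft_force": force on the tool from outside, world axes, zero at the start; "torque": the same for the moment, N m; "gripper_width": finger opening in m; "gripper_force": force on a finger pad.
Only numpy, scipy, OpenCV 4.12 (cv2) and the standard library are available. Lean on these libraries where they do the work, as an engineer would, in place of code of your own. Each camera call takes 0.05 s, during which the arm holds its last target. There are 200 camera calls.

## Working session

There is one attempt and no reset: what is moved stays moved. The work goes in short steps, each a Python script; the robot and the scene stay as the last script left them, time stands still between calls to the robot, and variables do not carry over. Pictures are saved under pics/ and viewed, at most 10 in all, crops included, and the job is handed in when it is done.

```bash
ls; mkdir -p pics; python3 - <<'E'
from plant import robot
import cv2
for n in("side","top"):
    cv2.imwrite(f"pics/{n}0.png",cv2.resize(robot.grab_frame(n),(800,600),interpolation=cv2.INTER_CUBIC)); print(robot.get_calibration(n))
s=robot.observe();print(s["time"],s["tool_pos"],s["tcp_rot"])
E
```

```text
pics
{'vertical_fov': 47.63360581267254, 'cx': 254.97428552610347, 'cy': 188.11493437834733, 'k1': -0.12469144146371776, 'rvec': array([ 2.17853459, -0.22435061,  0.09753648]), 'tvec': array([-0.58014446,  0.11469851,  1.17637617])}
{'vertical_fov': 53.11166270588641, 'cx': 253.83670785992948, 'cy': 193.24448441067565, 'k1': -0.014772438157898126, 'rvec': array([ 2.12429189, -2.17897659,  0.13587541]), 'tvec': array([-0.00981926,  0.58576682,  1.04607157])}
0.1 [0.19814149 0.5661254  0.30322677] [-1.79937549e+02 -1.50780136e-02  1.60705333e+02]
```

View pics/side0.png

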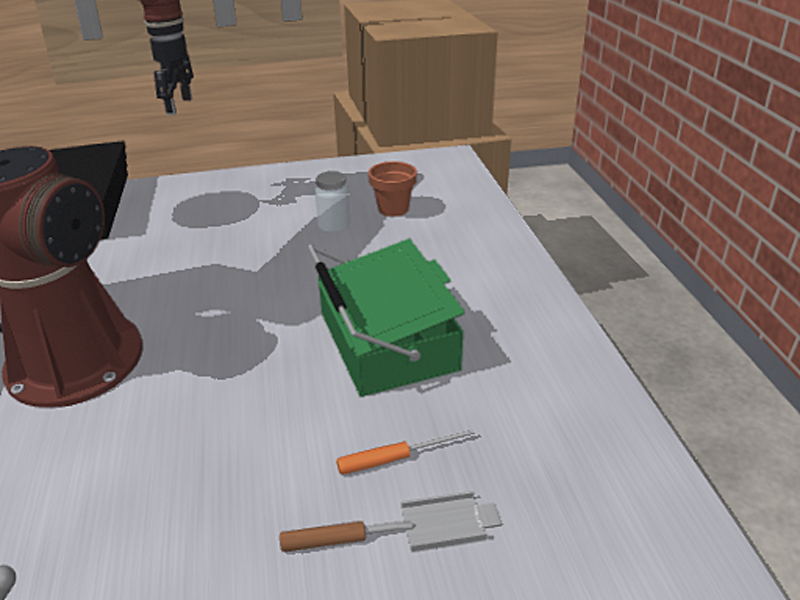

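View pics/top0.png

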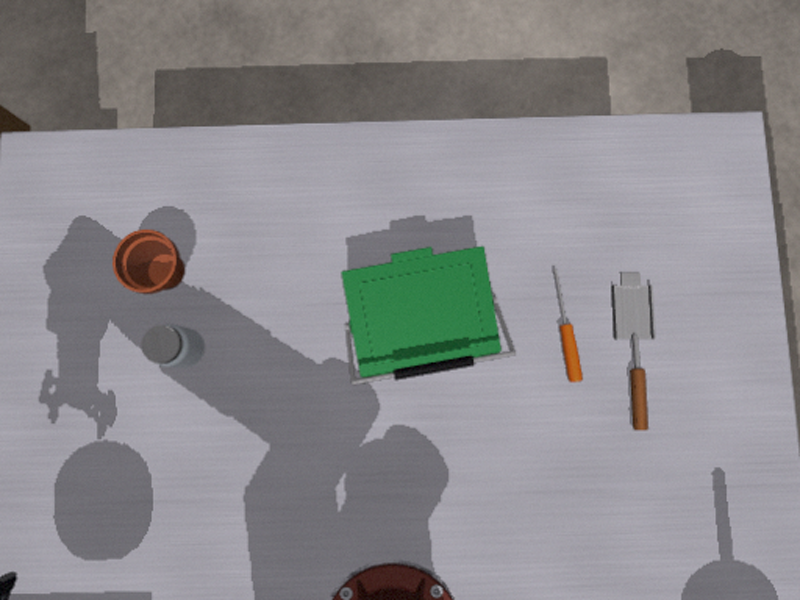

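The side view shows the caddy at about (390,315) of the 800x600 picture, with the handle bar towards the robot (grip from 320,265 to 345,305). In the top view the lid's free edge runs from (343,270) to (485,247) and the grip from (395,374) to (473,363). I'll enlarge both.

```bash
python3 - <<'E'
import cv2
# crops from 384x512: rescale saved 800x600 (factor 1.5625)
from plant import robot
for n,(x,y,w,h) in {"side":(190,140,120,120),"top":(210,130,130,120)}.items():
    f=robot.grab_frame(n)
    c=cv2.resize(f[y:y+h,x:x+w],None,fx=5,fy=5,interpolation=cv2.INTER_CUBIC)
    cv2.imwrite(f"pics/{n}1.png",c)
E
```

```text
(no output)
```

View pics/side1.png

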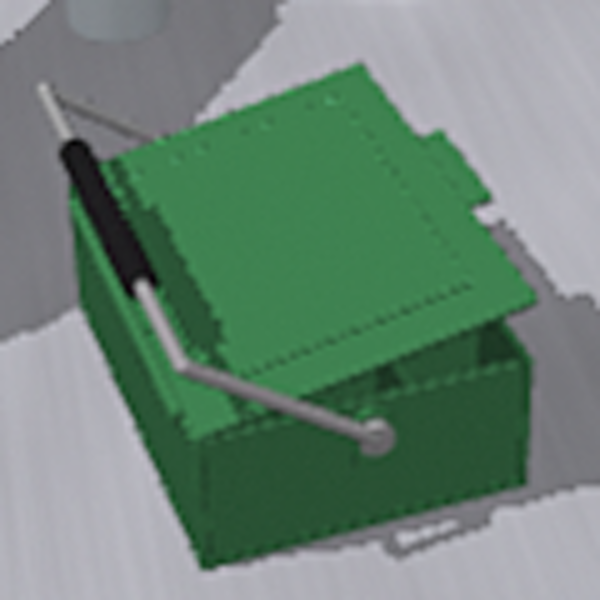

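View pics/top1.png

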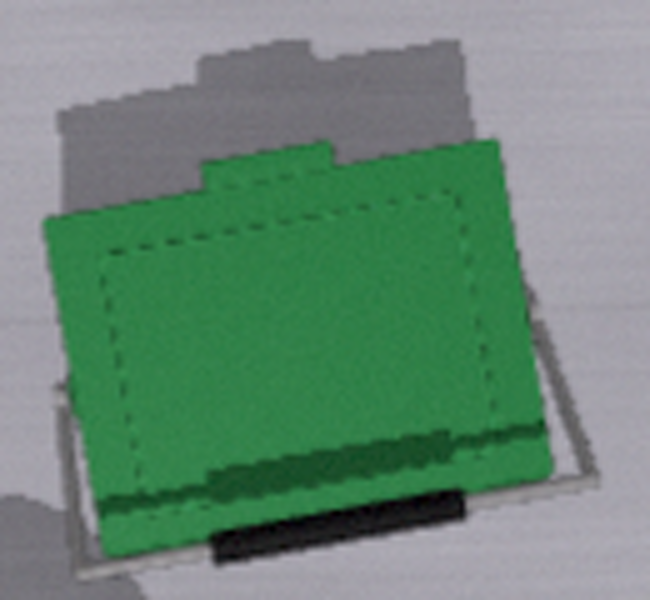

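The side crop shows the box corners at (205,570), (527,485) and (530,360), the lid's free corners at (535,300) and (362,65), and the bar ends at (43,88) and (183,362). The top crop shows the lid corners at (45,218), (498,140), (105,557) and (550,478), and the bar ends at (80,573) and (597,481). Next I fit the caddy model to both views, and triangulate the bar and lid points independently as a check.

```bash
cat > h.py <<'E'
import numpy as np, cv2
from scipy.optimize import least_squares
from scipy.spatial.transform import Rotation as Rn
from plant import robot
def proj(n,P):
    c=robot.get_calibration(n); f=192/np.tan(np.radians(c["vertical_fov"]/2))
    K=np.array([[f,0,c["cx"]],[0,f,c["cy"]],[0,0,1]])
    return cv2.projectPoints(np.array(P,float).reshape(-1,1,3),c["rvec"],c["tvec"],K,np.array([c["k1"],0,0,0.]))[0][:,0]
def w(p,P): # caddy -> world, p = x,y,z,yaw
    return np.asarray(P)@Rn.from_euler('z',p[3]).as_matrix().T+p[:3]
def lid(a,u,y,h): return [-.09+u*np.cos(a)-h*np.sin(a),y,.085+u*np.sin(a)+h*np.cos(a)]
def bar(b,y,r=.12): a=.4+b; return [-r*np.cos(a),y,.07+r*np.sin(a)]
OFF={"side":(190,140),"top":(210,130)}
def px(n,c): return (np.array(c,float)+.5)/5-.5+OFF[n]
E
cat > fit.py <<'E'
from h import *
S=[((205,570),lambda p:[-.09,-.12,0]),((527,485),lambda p:[.09,-.12,0]),((203,437),lambda p:[-.09,-.12,.085]),((530,360),lambda p:[.09,-.12,.085]),
((537,300),lambda p:lid(p[4],.182,-.122,.006)),((362,65),lambda p:lid(p[4],.182,.122,.006)),
((43,88),lambda p:bar(p[5],.131)),((183,362),lambda p:bar(p[5],-.131)),((75,148),lambda p:bar(p[5],.065)),((143,285),lambda p:bar(p[5],-.065)),((378,437),lambda p:[0,-.135,.07])]
T=[((45,218),lambda p:lid(p[4],.182,.122,.006)),((498,140),lambda p:lid(p[4],.182,-.122,.006)),((105,557),lambda p:lid(p[4],0,.122,.006)),((552,478),lambda p:lid(p[4],0,-.122,.006)),
((80,573),lambda p:bar(p[5],.131)),((597,481),lambda p:bar(p[5],-.131)),((213,548),lambda p:bar(p[5],.065)),((465,503),lambda p:bar(p[5],-.065))]
def res(p): return np.concatenate([(proj(n,w(p,[f(p) for _,f in L]))-[px(n,c) for c,_ in L]).ravel() for n,L in(("side",S),("top",T))])
r=least_squares(res,[.5,0,0,0.1,.2,.2],loss='soft_l1')
print("x y z yaw lid handle",r.x.round(4)); print(res(r.x).reshape(-1,2).round(1).tolist())
np.save("p.npy",r.x)
def tri(a,b):
    return least_squares(lambda X:np.r_[proj("side",X)[0]-px("side",a),proj("top",X)[0]-px("top",b)],[.5,0,.1]).x.round(4)
for k,a,b in(("lid-y",(537,300),(498,140)),("lid+y",(362,65),(45,218)),("bar+y",(43,88),(80,573)),("bar-y",(183,362),(597,481))): print(k,tri(a,b))
p=r.x; print("model",w(p,[lid(p[4],.182,-.122,.006),lid(p[4],.182,.122,.006),bar(p[5],.131),bar(p[5],-.131)]).round(4).tolist())
for ang in (p[5],.4,.8,1.17): print(w(p,bar(ang,0)).round(3))
print(w(p,lid(0,.165,0,.006)))
E
python3 fit.py
```

```text
x y z yaw lid handle [ 0.5593 -0.0664  0.0023  0.1509  0.1713  0.2434]
[[-0.4, -0.2], [0.6, -0.2], [-1.7, 0.7], [1.5, -0.6], [0.4, 0.2], [0.2, -0.2], [0.5, -0.1], [0.0, 0.4], [0.1, -0.1], [0.0, -0.2], [0.6, 0.6], [-0.6, 0.4], [0.4, -0.1], [-0.3, 0.7], [1.1, 0.2], [0.1, -0.0], [-0.6, -0.0], [-0.5, 0.3], [0.0, 0.2]]
lid-y [ 0.6644 -0.1727  0.1243]
lid+y [0.6284 0.0659 0.1247]
bar+y [0.4441 0.0489 0.1438]
bar-y [ 0.4839 -0.2115  0.1462]
model [[0.6649, -0.1738, 0.1242], [0.6282, 0.0675, 0.1242], [0.4447, 0.0486, 0.1443], [0.484, -0.2104, 0.1443]]
[ 0.464 -0.081  0.144]
[ 0.477 -0.079  0.158]
[ 0.516 -0.073  0.184]
[ 0.559 -0.066  0.192]
[ 0.63342009 -0.05516303  0.09328827]
```

The fit holds: residuals are under 2 px, the triangulated points agree within 2 mm, and the underside comes out at z = 2 mm against an expected 0. Next, press the lid.

```bash
python3 - <<'E'
from h import *
p=np.load("p.npy"); p[2]=0; yaw=np.degrees(p[3])
P=w(p,lid(0,.165,0,.006)); 
O=min(([180,0,yaw],[180,0,yaw+180]),key=lambda o:abs(robot.ik([*P[:2],.26],o)[5]-robot.observe()["q"][5]) )
print(O)
robot.set_gripper(0); t=robot.tip_reach
robot.move_pose([*P[:2],.15+t],O)
hit=robot.line_to([*P[:2],.080+t],vel=.03,guard=18)
s=robot.observe(); print(t,hit,s["time"],s["tool_pos"]-[0,0,t],s["ft_force"])
robot.pause(.3)
robot.line_to([*P[:2],.16+t],vel=.15)
print(robot.observe()["time"])
robot.move_pose([.40,-.09,.2+t],O)
for n in ("side","top"):
    x,y=OFF[n]; cv2.imwrite(f"pics/{n}2.png",cv2.resize(robot.grab_frame(n)[y:y+120,x:x+130],None,fx=5,fy=5,interpolation=cv2.INTER_CUBIC))
s=robot.observe();print(s["time"],s["tool_pos"])
E
```

```text
[180, 0, np.float64(8.64403275174485)]
0.0726 True 5.4417 [ 0.63393828 -0.05516897  0.09088397] [-3.23588883 -0.63964906  9.05020995]
6.3583
7.4083 [ 0.40068072 -0.09000461  0.27231742]
```

View pics/side2.png

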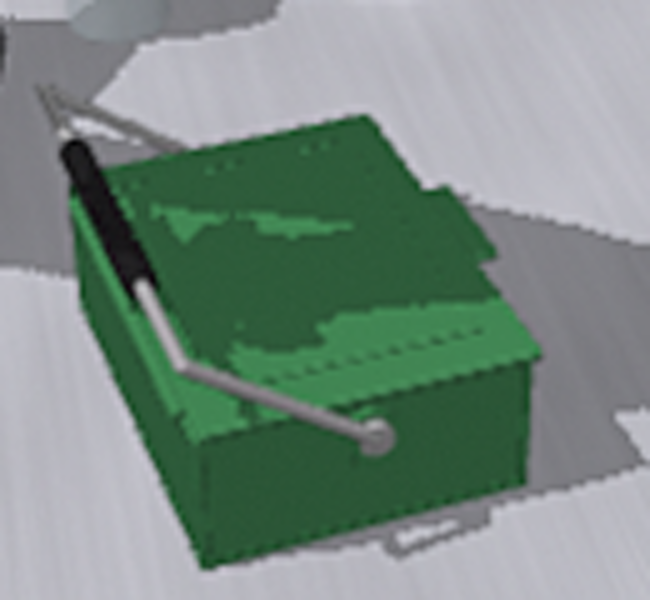

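The picture shows the lid flush, with its free corner at crop pixel (541,355), and the caddy has not moved. The tip stopped at z = 0.0909, which matches the shut surface. I'll check that corner against the model, then swing the handle along its arc.

```bash
python3 - <<'E'
from h import *
p=np.load("p.npy")
pr=[((proj("side",w(p,lid(a,.182,-.122,.006)))[0]-OFF["side"]+.5)*5-.5) for a in (0,.03)]; print(pr)
if abs(pr[0][1]-355)>6: raise SystemExit("lid?")
p[2]=0; O=[180,0,np.degrees(p[3])]; t=robot.tip_reach
def tcp(b,off): return w(p,np.array(bar(b,0))+[-off,0,-.032+t])
b0=p[5]; A=tcp(b0,.04); print(A)
robot.line_to([*A[:2],.2+t],vel=.15); robot.line_to(A,vel=.1)
for b in np.r_[np.linspace(b0,1.02,8),1.06,1.10]:
    h=robot.line_to(tcp(b,.020),vel=.06,guard=30); s=robot.observe()
    print(round(b,2),h,round(s["time"],1),s["ft_force"].round(1))
    if h: break
E
```

```text
[array([543.11514539, 349.02459724]), array([543.13187017, 340.53587403])]
[ 0.42481253 -0.08687596  0.18259423]
0.24 False 9.3 [-1.   0.3  1.1]
0.35 False 9.6 [-0.3  0.1 -0.8]
0.47 False 10.0 [-0.1 -0.2 -0.2]
0.58 False 10.4 [-0.6  0.3  0.6]
0.69 False 10.8 [ 0.1 -0.6  0.2]
0.8 False 11.1 [-0.2 -0.3  0. ]
0.91 False 11.5 [ 0.8 -0.7 -0.7]
1.02 False 11.9 [ 0.3  0.3 -0.5]
1.06 False 12.1 [ 0.8 -0.8 -0.2]
1.1 False 12.4 [-1.   0.2  0.5]
```

There was almost no force, so I'll look.

```bash
python3 - <<'E'
from h import *
f=robot.grab_frame("side"); cv2.imwrite("pics/side3.png",cv2.resize(f[90:260,190:350],None,fx=3.5,fy=3.5,interpolation=cv2.INTER_CUBIC))
s=robot.observe(); print(s["tool_pos"],s["gripper_width"])
E
```

```text
[ 0.53122822 -0.07068548  0.23023922] 0.00033778812298450566
```

View pics/side3.png

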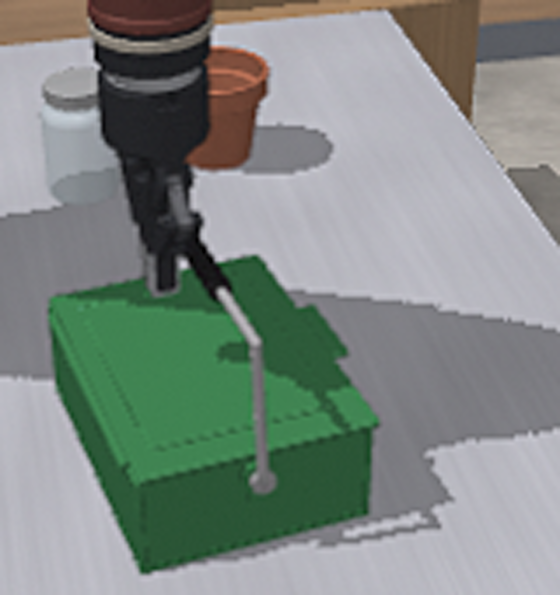

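The handle stands upright: its arm is vertical from the hinge (263,482) to the bar end (257,343), and the lid is flush. The finger is behind the bar. Now I back off and verify both joints.

```bash
python3 - <<'E'
from h import *
s=robot.observe(); P=s["tool_pos"]; d=w(np.r_[0,0,0,np.load("p.npy")[3]],[-.09,0,0])
robot.line_to(P+d,vel=.12); robot.line_to(P+d+[0,0,.1],vel=.15)
p=np.load("p.npy")
for n in("side",):
    x,y=190,120; f=robot.grab_frame(n)
    cv2.imwrite("pics/side4.png",cv2.resize(f[y:y+120,x:x+120],None,fx=5,fy=5,interpolation=cv2.INTER_CUBIC))
    q=lambda P:((proj(n,w(p,P))[0]-[x,y]+.5)*5-.5).round()
    for b in(1.0,1.13,1.171):print(b,"bar-y",q(bar(b,-.131)),"bar+y",q(bar(b,.131)))
    for a in(0,.03):print(a,"lid-y",q(lid(a,.182,-.122,.006)),"lid+y",q(lid(a,.182,.122,.006)))
    print("base",q([-.09,-.12,0]),q([.09,-.12,0]))
s=robot.observe();print(s["time"],s["tool_pos"],s["ft_force"])
E
```

```text
1.0 bar-y [336. 347.] bar+y [172.  89.]
1.13 bar-y [368. 337.] bar+y [199.  82.]
1.171 bar-y [378. 335.] bar+y [207.  80.]
0 lid-y [543. 449.] lid+y [369. 208.]
0.03 lid-y [543. 441.] lid+y [369. 201.]
base [203. 669.] [530. 584.]
14.2 [ 0.44203514 -0.08404336  0.32907365] [-3.64131993e-04  4.02970508e-02 -7.21718535e-01]
```

View pics/side4.png

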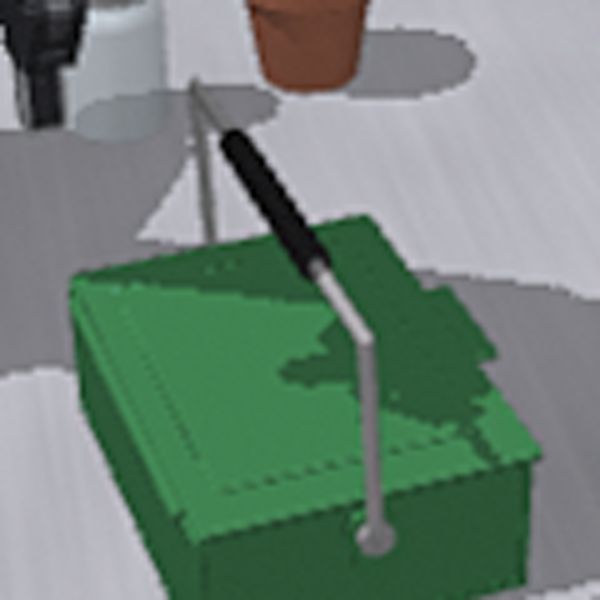

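The caddy and lid match the model. The bar ends at (366,335) and (193,80) read about 1.12–1.14 rad, which is borderline against the 1.13 threshold. I'll give the handle a gentle guarded push onto its stop and compare.

```bash
python3 - <<'E'
from h import *
p=np.load("p.npy"); p[2]=0; t=robot.tip_reach
def tcp(off): return w(p,np.array(bar(1.171,0))+[-off,0,-.032+t])
A=tcp(.09); robot.line_to(A,vel=.12)
robot.line_to(tcp(.04),vel=.1)
h=robot.line_to(tcp(.008),vel=.025,guard=9); s=robot.observe()
P=s["tool_pos"]; c=np.linalg.norm((tcp(0)-P)[:2]); print("hit",h,"offset",c,s["ft_force"].round(1))
robot.pause(.2); robot.line_to(A,vel=.12); robot.line_to(A+[0,0,.1],vel=.15)
f=robot.grab_frame("side"); cv2.imwrite("pics/side5.png",cv2.resize(f[120:240,190:310],None,fx=5,fy=5,interpolation=cv2.INTER_CUBIC))
s=robot.observe();print(s["time"],s["ft_force"].round(1))
E
```

```text
hit True offset 0.01989860996291706 [-2.3 -0.3  1.4]
18.5083 [ 0.4  0.6 -0.6]
```

View pics/side5.png

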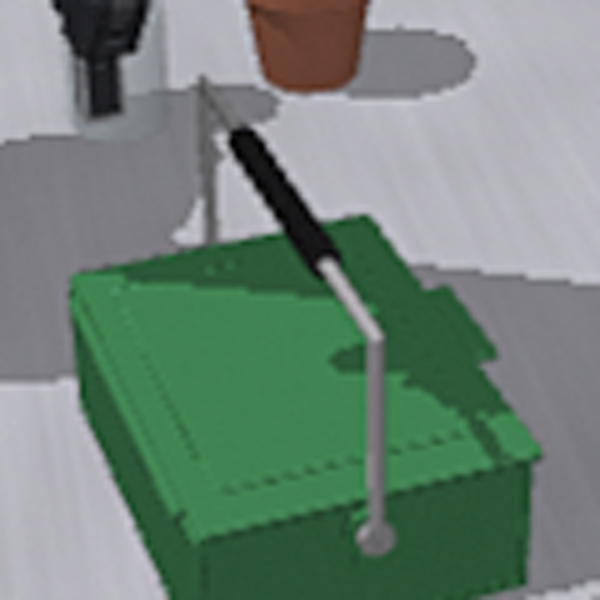

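The bar end moved to (376,333), so the handle is now at the stop: the contact offset of 19.9 mm is what 1.171 rad predicts. The lid and caddy are unchanged.

```bash
python3 -c "
from plant import robot
print(robot.job_done())"
```

```text
the job is handed in; nothing more can be done
None
```

The job is handed in at about 18.5 s of the 48 s, with no verdict returned: the last picture shows the lid shut, the handle upright on its stop after a second light push, the caddy where it began and the arm clear; I didn't measure the pot, jar, trowel or screwdriver again, but the arm stayed clear of them.

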